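# Ready the manifold for draining: thermometer in its pocket, drip tray under the spout

### The job

Get the little manifold ready for draining: take the red-capped thermometer out of its spring clip and slide it fully home, upright, into the manifold's pocket, and let go of it. Then take the top drip tray off the sticky nested stack by its black rubber pull tab, peeling that corner up first while the opposite corner is still down in the nest, without dragging the next tray along. Finish while holding the tray, level and still, in free air a few centimetres below the spout with its middle under the spout, and leave everything else where it is.

Things in the scene. Friction and masses are not known exactly. Their poses are not given: they have to be found in the camera images.
- red_thermometer: Brass thermometer with RED cap, to be moved. 146 mm long, 100 g. Origin: tip of its stem (lower end), z towards the cap. Stem 12 mm diameter, 0 to 62 mm, tip chamfered; collar 22 mm, 62 to 68 mm; round head 18 mm, 68 to 146 mm (last 16 red): grip the head. Starts upright, tip in a 30 mm deep loose hole of the rack, 4 mm over the shelf. The clip strips do not grip: lift straight out.
- blue_thermometer: The same thermometer with a BLUE cap, in another clip of the row; stays where it is. The two thermometers may change places.
- clip_rack: Grey bar 180 x 50 mm, 34 mm high, fixed, with four holes in a row along its x (45 mm apart) and steel clip strips, up to 62 mm high, at the y sides of each. Origin at the centre of its underside, z up. The thermometers stand in two holes 90 mm apart; gripping across the row (along y) is clear.
- manifold: Fixed manifold on a base plate 120 (x) x 170 (y) x 8 mm. Origin: centre of its underside, z up. At x 0, y +50 mm a brass block 50 x 50 mm, 120 mm high, with the pocket. At x 0, y -50 mm an 18 mm copper riser to 174 mm; from it the spout pipe (centre line 165 mm high) runs 130 mm towards -x and bends down. A red lever on the pipe, 15 to 65 mm in front of the riser, is 193 mm high.
- pocket_mouth (a point): Centre of the mouth of the thermometer pocket, in the top face of the brass block, 120 mm above the shelf. Vertical hole of 15 mm diameter, 66 mm deep, chamfered to 21 mm at the mouth. Fully home, the thermometer's collar sits on the mouth and its tip is 62 mm below this point (hole bottom not reached).
- spout_mouth (a point): Centre of the downward opening of the spout (brass nozzle 24 mm diameter, 18 mm high), 135 mm above the shelf, on the manifold at x = -130 mm, y = -50 mm. Same axes as the manifold.
- top_tray: Top drip tray, pressed aluminium, 160 (x) x 130 (y) mm over its flange, 120 g. Origin: centre of its underside, z up; inner floor at z 7.5, flange top z 29, upturned rim to z 33.5 mm. Starts with its origin 22.5 mm above the shelf. It sticks: four sprung rubber cheeks of the next tray, at mid-edges, cling to its rim until that edge has risen 7 mm; peeling the tab corner takes some 8 N, straight up 17 N.
- pull_tab (a point): Middle of the black rubber pull tab, at x -66, y +51, z 51 mm of the top tray. Rigid upright block on the flange corner, 12 mm thick, 28 mm long, from z 29 to 68 mm of the tray. Its length points to the tray's middle, along the tray's (1, -1); its thickness lies along the tray's (1, 1): pinch it along (1, 1) from above. Same axes as the tray.
- tray_middle (a point): Middle of the top tray's inner floor, 7.5 mm above the tray's origin; this point is to be held under the spout.
- tray_far_corner (a point): Outer corner of the top tray's flange opposite the pull tab, at x = +80, y = -65, z = 29 mm of the tray: the corner that stays down while the tab corner is peeled up.
- second_tray: Next tray of the stack, same shape without a tab, loose but held more firmly to the trays below by their own cheeks; must stay put. Origin at the centre of its underside, 15 mm above the shelf. Its rim top lies 7.5 mm below that of the top tray. Its small black cheeks stick out 6 mm beyond the rim.
- stack: The lowest two trays of the nest, fixed to the shelf. Origin on the shelf below the middle of the stack, z up, same axes as the trays.
- grommet_block: Black rubber grommet block with two holes, 70 x 50 x 22 mm, bystander. Origin at the centre of its underside.
- pipe_cap: Copper pipe cap, 33 mm diameter, 26 mm high, open side up, bystander. Origin at the centre of its underside.
- valve_handle: Loose red plastic valve handle, a 24 mm hub 20 mm high with a flat arm reaching 85 mm along its x, bystander. Origin under the hub.
Things that resemble listed ones, but are neither listed nor needed, are in the scene too. What is shaped like the top_tray but turquoise is not meant. Leave any yellow look-alike of the second_tray alone.

How it is judged (in metres and radians):
On the way, in this order (a step that is already met when the one before it is completed fails the run):
1. the red-capped thermometer is fully home in the pocket and let go (z of red_thermometer in the frame of pocket_mouth below -0.056 m and horizontal distance between red_thermometer and pocket_mouth below 0.006 m and angle between red_thermometer's own z axis and vertical below 0.1 rad and contact force between the fingers and red_thermometer below 0.1 N), for 0.2 s.
2. the tray's tab corner is peeled up while the opposite corner is still down in the nest and the next tray stays (angle between top_tray's own z axis and vertical above 0.07 rad and z of pull_tab in the frame of stack above 0.0845 m and z of tray_far_corner in the frame of stack below 0.0605 m and distance of second_tray from where it was at the start of the episode below 0.006 m and contact force between the fingers and top_tray above 1 N), for 0.04 s.
At the end, for the whole second after the job is handed in: Fingers hold the top tray in free air under the spout: middle within 30 mm sideways, floor 25-105 mm below it, tilt < 0.2 rad, still. Red thermometer tip >= 56 mm down the pocket, within 6 mm of its axis. Next tray within 10, blue thermometer 20, other bystanders 30 mm of their starts (horizontal distance between tray_middle and spout_mouth below 0.03 m and z of tray_middle in the frame of spout_mouth between -0.105 and -0.025 m and angle between top_tray's own z axis and vertical below 0.2 rad and linear speed of top_tray below 0.03 m/s and contact force between the fingers and top_tray above 1 N and contact force between top_tray and manifold below 0.1 N and contact force between top_tray and table below 0.1 N and contact force between top_tray and stack below 0.1 N and contact force between top_tray and second_tray below 0.1 N and contact force between top_tray and clip_rack below 0.1 N and contact force between top_tray and valve_handle below 0.1 N and distance of second_tray from where it was at the start of the episode below 0.01 m and z of red_thermometer in the frame of pocket_mouth below -0.056 m and horizontal distance between red_thermometer and pocket_mouth below 0.006 m and distance of blue_thermometer from where it was at the start of the episode below 0.02 m and distance of each of grommet_block, pipe_cap, valve_handle from where it was at the start of the episode below 0.03 m and contact force between top_tray and red_thermometer below 0.1 N and contact force between top_tray and blue_thermometer below 0.1 N); the arm keeps its last pose, push and grip.
It fails at once if the next tray is dragged along (distance of second_tray from where it was at the start of the episode above 0.015 m).
It fails at once if the blue-capped thermometer is pulled out or tipped (distance of blue_thermometer from where it was at the start of the episode above 0.02 m or angle between blue_thermometer's own z axis and vertical above 0.3 rad).
It fails at once if a bystander is pushed away (distance of any of grommet_block, pipe_cap, valve_handle from where it was at the start of the episode above 0.03 m).
It also fails if it takes over 61 s, if anything falls off the work surface, if the arm or the gripper's body presses on something with over 40 N, if the wrist force passes 120 N, or if a joint passes its speed limit or range.

### The arm

A 6-joint arm with a two-finger parallel gripper is mounted at the origin on the work surface. World frame = base frame: x ahead of the robot, y to its left, z up, the work surface at z = 0. Lengths are in mm, angles in rad, forces in N, time in s.
With the tool pointing down it reaches from about 400 to 825 mm from the base axis. Payload 7 kg.
Tool frame: the origin (TCP) lies at the very end of the fingers, on their centre line; the grasp point (between the pads) lies 19 mm behind it; z points along the fingers, y is the line along which they close (so a half turn about z gives the same grasp; the last joint's range is limited). The gripper opens to 88 mm and grips with 3 to 60 N. Pads are 19 mm wide; open, the fingers measure 130 mm over their backs; the gripper's body (78 mm by 193 mm) begins 47 mm behind the grasp point.
Start: joints at [1.449, 0.359, 0.012, 0, -1.224, -0.288], TCP at [268.943, 619.084, 226.561] pointing down, gripper open.
Joint ranges: [-3.07, 3.07], [-1.43, 2.12], [-1.02, 1.25], [-3.03, 1.67], [-3.05, -0], [-3.03, 3.03]. Speed limits (rad/s): [2.39, 2.39, 3.01, 3.14, 3.14, 3.14].

### API

Orientations are given as a unit quaternion [x, y, z, w].
In Python, from plant import bot gives the robot as it stands. Calls block until the motion is done:
- bot.move_ptp(position, orientation): joint-space move of the TCP to a pose.
- bot.line_to(position, velocity=150, ori=None): straight line of the TCP; ori=None keeps the orientation; velocity is the mean speed in mm/s.
- bot.move_joints(angles): joint-space move.
- bot.move_gripper(opening, force=None): finger opening in mm; force is the grip in N (None keeps the last); returns when the fingers have stopped.
- bot.pause(seconds).
- bot.solve_ik(position, orientation): joint angles nearest the present ones, or None.
- bot.read_state(): the state.
- bot.camera(name): name is "scene" or "top"; returns the picture (420x560x3 uint8, red, green, blue); there is no depth.
- bot.get_calibration(name): a dict with "fx", "fy", "cx", "cy" (pixels), "view" (4x4, takes a point from world to camera coordinates). Camera axes: x right, y up, looking along -z (the intrinsics and any distortion apply to the point x, -y, -z); pixel columns grow to the right and rows downward; lengths in mm; the calibration is good to about 2 mm. A picture is of the moment at which its call begins. get_calibration takes no time and is no camera call.
A pose or a line that the arm cannot do raises bot.Unreachable and nothing moves.
- bot.close_job(): hands the job in, once; it reports no verdict.
The state is a dict: "t": time; "joint_pos": joint angles; "qvel": joint speeds; "tau": joint torques, N m; "tcp_pos": TCP position; "eef_rot": TCP orientation; "contact_force": force on the tool from outside, world axes, zero at the start; "moment": the same for the moment, N m; "width": finger opening in mm.
Only numpy, scipy, OpenCV 4.12 (cv2) and the standard library are available. Lean on these libraries where they do the work, as an engineer would, in place of code of your own. Each camera call takes 0.05 s, during which the arm holds its last target. There are 200 camera calls.

## Working session

There is one attempt and no reset: what is moved stays moved. The work goes in short steps, each a Python script; the robot and the scene stay as the last script left them, time stands still between calls to the robot, and variables do not carry over. Pictures are saved under pics/ and viewed, on a budget of 10 in all, crops included, one or two more only if the job needs it, and the job is handed in when it is done.

```bash
mkdir -p pics; ls
python3 - <<'E'
from plant import bot
import cv2
for n in("scene","top"):
    im=bot.camera(n); cv2.imwrite(f"pics/{n}0.png",cv2.cvtColor(im,cv2.COLOR_RGB2BGR))
    c=bot.get_calibration(n); print(n,{k:(v if k!='view' else [[round(float(x),3) for x in r] for r in v]) for k,v in c.items()})
print(bot.read_state())
E
```

```text
pics
scene {'fx': 541.9803182506621, 'fy': 541.9803182506621, 'cx': 283.07919669445533, 'cy': 202.275851072148, 'view': [[0.578, 0.816, 0.01, -389.205], [-0.629, 0.439, 0.641, 252.705], [0.519, -0.377, 0.767, -1654.59], [0.0, 0.0, 0.0, 1.0]]}
top {'fx': 528.8283743396016, 'fy': 528.8283743396016, 'cx': 290.3048700159128, 'cy': 207.8434502679838, 'view': [[0.003, -1.0, 0.011, 51.67], [0.993, 0.005, 0.116, -569.776], [-0.116, 0.011, 0.993, -1328.53], [0.0, 0.0, 0.0, 1.0]]}
{'t': 0.1, 'joint_pos': array([ 1.44909871e+00,  3.59321420e-01,  1.11650335e-02, -3.21651276e-04,
       -1.22409215e+00, -2.88118399e-01]), 'qvel': array([-0.00035273, -0.00217373,  0.00451405,  0.00045435,  0.00202775,
        0.00048034]), 'tau': array([-1.66910104e-03, -5.84165990e+01,  2.93750006e+01,  7.01557517e+00,
        1.01267447e-02, -5.17120043e-05]), 'tcp_pos': array([268.78311331, 618.70794943, 225.71636175]), 'eef_rot': array([ 9.79068295e-01, -2.03530647e-01, -9.03436103e-05,  7.36158881e-04]), 'contact_force': array([ 0.38603148,  0.50476299, -0.30818337]), 'moment': array([-0.00620734, -0.0177966 , -0.01317158]), 'width': 87.77299160897356}
```

View pics/scene0.png

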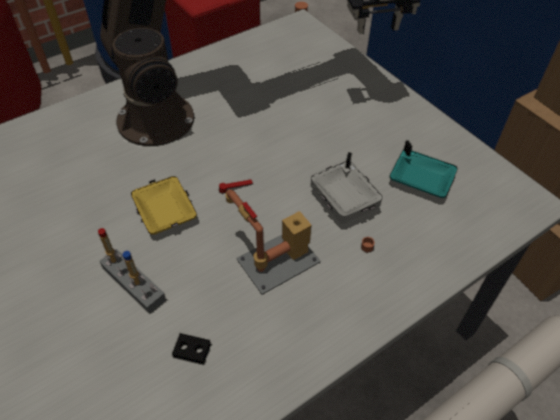

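View pics/top0.png

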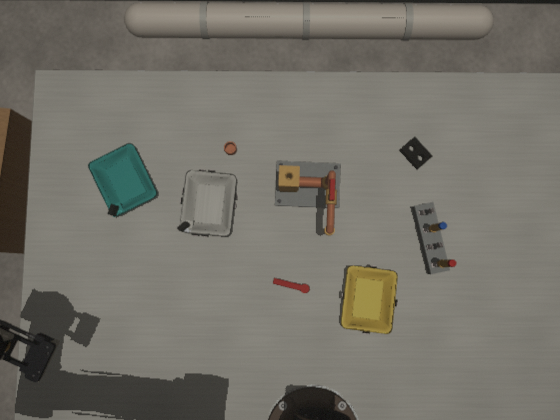

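Candidates:
- **Tray:** silver (208,203 in top) with its black tab at (184,227) is the one I want. Turquoise (123,180) and yellow (369,299) are look-alikes.
- **Thermometer:** red cap (452,263) is the one I want; blue is at (443,226).
- **Other red things:** loose handle (290,286) and lever (332,187).

Next I'll check close crops.

Run:
```python
import cv2,numpy as np
t=cv2.imread("pics/top0.png"); s=cv2.imread("pics/scene0.png")
def crop(im,x,y,w,h,k):
    c=cv2.resize(im[y:y+h,x:x+w],None,fx=k,fy=k,interpolation=cv2.INTER_CUBIC)
    for i in range(0,w,10):
        cv2.line(c,(i*k,0),(i*k,6 if i%50 else 14),(0,255,0),1)
    for i in range(0,h,10): cv2.line(c,(0,i*k),(6 if i%50 else 14,i*k),(0,255,0),1)
    return c
a=np.hstack([crop(t,175,160,66,85,4),crop(t,270,155,75,85,4),crop(t,405,195,56,85,4)])
b=np.hstack([crop(s,305,145,80,80,3),crop(s,220,180,105,80,3),crop(s,95,220,70,80,3)])
cv2.imwrite("pics/comp.png",np.vstack([a[:, :788],cv2.copyMakeBorder(b,0,0,0,788-b.shape[1],cv2.BORDER_CONSTANT)]))
```

```text
(no output)
```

View pics/comp.png

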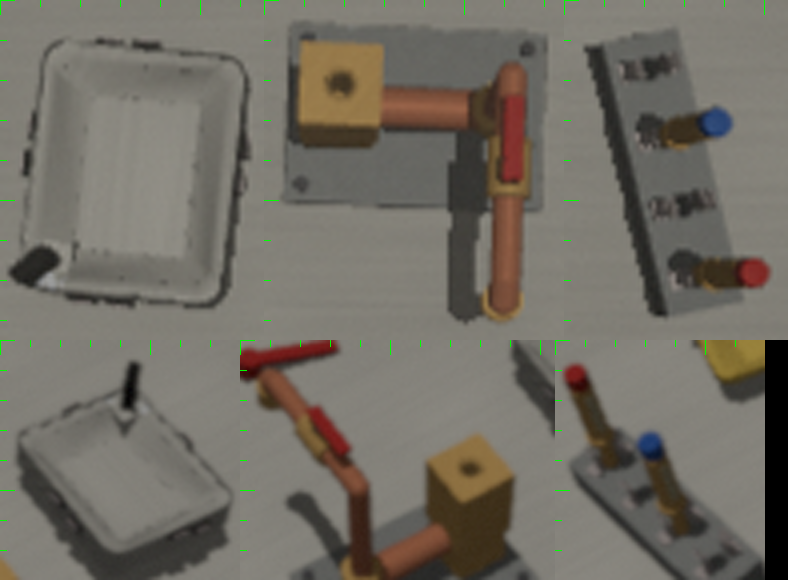

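The crops confirm it: silver tray with a black tab at its -x/+y corner, brass block with the pocket at top (289,176), red cap at (452,263), blue cap at (443,225). Now I'll fit the poses.

```bash
cat > h.py <<'E'
import numpy as np,cv2
from scipy.optimize import least_squares
from scipy.spatial.transform import Rotation as R
from plant import bot
C={n:bot.get_calibration(n) for n in("top","scene")}
def proj(n,P):
    c=C[n];P=np.atleast_2d(P);q=(np.c_[P,np.ones(len(P))]@np.array(c["view"]).T)[:,:3]
    return np.c_[c["cx"]+c["fx"]*q[:,0]/-q[:,2],c["cy"]+c["fy"]*-q[:,1]/-q[:,2]]
def W(p,L,z0=0):  # p=x,y,yaw
    L=np.atleast_2d(np.array(L,float));c,s=np.cos(p[2]),np.sin(p[2])
    return np.c_[p[0]+c*L[:,0]-s*L[:,1],p[1]+s*L[:,0]+c*L[:,1],L[:,2]+z0]
def fit(obs,z0,g):
    f=lambda p:np.concatenate([(proj(n,W(p,l,z0))[0]-uv) for n,l,uv in obs])
    r=least_squares(f,g,x_scale=[10,10,.1],loss="soft_l1");return r.x,f(r.x).reshape(-1,2)
def tri(uvs,g=(600,0,100)):
    f=lambda P:np.concatenate([proj(n,P)[0]-uv for n,uv in uvs])
    r=least_squares(f,g);return r.x,r.fun
def down(yaw):  # tool z down, tool y (closing line) at yaw+90deg ; tool x at yaw
    return (R.from_euler("z",yaw)*R.from_euler("x",np.pi)).as_quat()
def save(im,name): cv2.imwrite("pics/"+name,cv2.cvtColor(im,cv2.COLOR_RGB2BGR))
E
cat > fit.py <<'E'
from h import *
T=lambda x,y,ox,oy,X0:((x-X0)/4+ox-.4,y/4+oy-.4)
S=lambda x,y,ox,oy,X0:((x-X0)/3+ox-.3,(y-340)/3+oy-.3)
t={};im={n:cv2.imread(f"pics/{n}0.png") for n in C}
# tray
a=lambda x,y:T(x,y,175,160,0); b=lambda x,y:S(x,y,305,145,0)
cr=80-7
obs=[("top",(80,30,33.5),a(100,42)),("top",(80,-30,33.5),a(195,53)),("top",(40,-65,33.5),a(243,125)),("top",(-45,-65,33.5),a(230,250)),
("top",(-80,-25,33.5),a(155,300)),("top",(40,65,33.5),a(38,110)),("top",(-66,51,68),a(38,260)),("scene",(-66,51,68),b(134,368))]
p,r=fit(obs,22.5,[560,180,0]);t["tray"]=p;print("tray",p.round(3),r.round(1).tolist())
a=lambda x,y:T(x,y,270,155,264); b=lambda x,y:S(x,y,220,180,240)
B=[(25,75,120),(25,25,120),(-25,25,120),(-25,75,120)]
obs=[("top",l,a(*q)) for l,q in zip(B,[(301,43),(383,44),(380,131),(297,131)])]+[("top",(0,50,120),a(341,83)),("scene",(0,50,120),b(470,469))]
obs+=[("top",l,a(*q)) for l,q in zip([(60,85,8),(60,-85,8),(-60,-85,8),(-60,85,8)],[(290,22),(546,38),(541,210),(283,202)])]
obs+=[("scene",l,b(*q)) for l,q in zip([(-25,25,120),(-25,75,120),(25,75,120),(25,25,120)],[(428,466),(478,437),(513,475),(462,503)])]
p,r=fit(obs,0,[620,0,0]);t["man"]=p;print("man",p.round(3),r.round(1).tolist())
def blob(n,m,roi):
    x,y,w,h=roi;k=np.zeros(m.shape,bool);k[y:y+h,x:x+w]=1;yy,xx=np.nonzero(m&k);return (xx.mean(),yy.mean()),len(xx)
for nm,ch,oc,rt,rs in(("red",2,0,(445,255,16,16),(95,222,20,20)),("blue",0,2,(435,217,16,16),(118,246,20,20))):
    u=[]
    for n,roi in(("top",rt),("scene",rs)):
        I=im[n].astype(int);m=(I[...,ch]>90)&(I[...,ch]>1.6*I[...,oc])&(I[...,ch]>1.5*I[...,1]);q,k=blob(n,m,roi);u.append((n,q));print(nm,n,np.round(q,1),k)
    P,res=tri(u);t[nm]=P;print(nm,P.round(1),res.round(2))
a=lambda x,y:T(x,y,405,195,564)
obs=[("top",l,a(*q)) for l,q in zip([(90,25,34),(90,-25,34),(-90,-25,34),(-90,25,34)],[(603,45),(678,28),(743,300),(667,312)])]
p,r=fit(obs,0,[500,-250,.2]);t["rack"]=p;print("rack",p.round(3),r.round(1).tolist())
print("pocket",W(t["man"],(0,50,120)),"spout",W(t["man"],(-130,-50,135)),"tab",W(t["tray"],(-66,51,51),22.5))
print("holes",W(t["rack"],[(x,0,34) for x in(-67.5,-22.5,22.5,67.5)]).round(1).tolist())
np.savez("poses.npz",**t)
# overlay
o=[]
for n in C:
    I=cv2.resize(im[n],None,fx=4,fy=4,interpolation=cv2.INTER_CUBIC)
    D=lambda P,c:[cv2.circle(I,tuple(int(v) for v in (q+.5)*4),2,c,-1) for q in proj(n,P)]
    def L(P,c):
        cv2.polylines(I,[((proj(n,P)+.5)*4).astype(np.int32)],True,c,1)
    rect=lambda x,y,z,cx=0,cy=0:[(cx+x,cy+y,z),(cx+x,cy-y,z),(cx-x,cy-y,z),(cx-x,cy+y,z)]
    L(W(t["tray"],rect(80,65,33.5),22.5),(0,0,255));D(W(t["tray"],[(-66,51,68),(-66,51,29)],22.5),(0,255,255))
    L(W(t["man"],rect(60,85,8)),(0,0,255));L(W(t["man"],rect(25,25,120,0,50)),(0,0,255))
    D(W(t["man"],[(0,50,120),(-130,-50,135),(0,-50,174)]),(0,255,0))
    L(W(t["rack"],rect(90,25,34)),(0,0,255))
    for k in("red","blue"):
        D([t[k],[*t[k][:2],150],[*t[k][:2],72],[*t[k][:2],34]],(0,255,0))
    o.append(I)
A=np.hstack([o[0][640:980,700:964],o[0][620:960,1080:1380],o[0][780:1120,1630:1856]])[:,:790]
Bc=np.hstack([o[1][580:840,1220:1540],o[1][720:980,880:1180],o[1][900:1160,380:660]])[:,:790]
cv2.imwrite("pics/ov.png",np.vstack([cv2.copyMakeBorder(q,0,0,0,790-q.shape[1],cv2.BORDER_CONSTANT) for q in(A,Bc)]))
E
python3 fit.py
```

```text
tray [ 5.79377e+02  2.62750e+02 -9.70000e-02] [[0.2, 0.3], [-0.1, -0.1], [-0.2, -1.3], [-0.7, 0.7], [0.6, 0.4], [0.1, -2.7], [-2.2, 0.7], [-1.2, 1.2]]
man [ 6.36752e+02  9.22100e+00 -3.50000e-02] [[-0.1, -0.5], [-0.0, 0.1], [-0.1, -1.3], [0.1, -2.1], [-0.2, 0.1], [-0.5, -0.4], [-0.1, -0.0], [-0.1, -1.5], [-0.1, 0.5], [-0.3, -0.1], [-1.5, -2.0], [-0.3, -1.4], [0.2, 0.1], [-0.7, 0.3]]
red top [452.1 262.8] 40
red scene [101.  230.5] 34
red [ 428.8 -321.9  150. ] [-0.25 -0.11 -0.26 -0.01]
blue top [442.6 225.4] 30
blue scene [125.9 253.9] 27
blue [ 516.4 -303.1  148.2] [-0.14 -0.06 -0.14 -0.01]
rack [ 4.95316e+02 -3.08882e+02  2.07000e-01] [[-0.1, -0.8], [-0.1, -0.4], [0.1, 0.2], [0.1, 1.2]]
pocket [[638.51157016  59.18967428 120.        ]] spout [[505.07257812 -36.17297776 135.        ]] tab [[518.61617926 319.89087868  73.5       ]]
holes [[429.3, -322.8, 34.0], [473.3, -313.5, 34.0], [517.3, -304.3, 34.0], [561.4, -295.0, 34.0]]
```

View pics/ov.png

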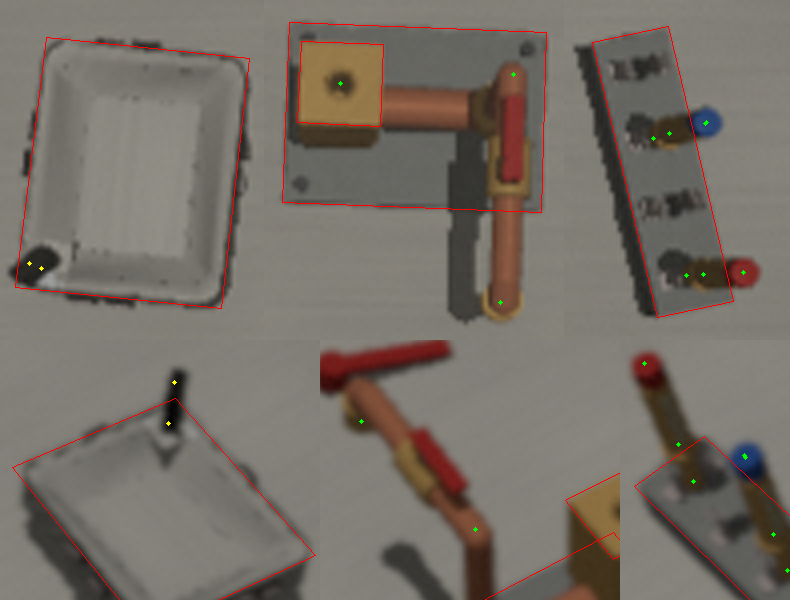

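The manifold and the rack/caps agree with the image, e.g. the pocket dot sits on the hole at (340,83) of the overlay. The tab dots are off because I treated the tab's blob centre as its top. I'll refit the tray using tab blob centroids and rim edges.

```bash
cat > tray.py <<'E'
from h import *
im={n:cv2.imread(f"pics/{n}0.png") for n in C}
t=dict(np.load("poses.npz"));u=[]
for n,(x,y,w,h) in(("top",(174,218,20,16)),("scene",(341,148,14,24))):
    g=im[n].max(2).astype(float);roi=g[y:y+h,x:x+w];wt=np.clip((90-roi)/50,0,1)
    k,lab,st,ce=cv2.connectedComponentsWithStats((wt>.3).astype(np.uint8));i=1+st[1:,4].argmax();wt=wt*(lab==i)
    yy,xx=np.mgrid[y:y+h,x:x+w];q=((xx*wt).sum()/wt.sum(),(yy*wt).sum()/wt.sum());u.append((n,q))
    pt=np.c_[xx.ravel(),yy.ravel()]-q;ev=np.linalg.eigh((pt*wt.ravel()[:,None]).T@pt)
    print(n,np.round(q,2),st[i],"axis",ev[1][:,1].round(2),ev[0].round(0))
P,r=tri(u,(518,320,70));print("tab centre",P.round(1),r.round(2))
# box hull centroid & mask fit: x,y,yaw from both blobs, sides of rim as light edges
box=[(-66+a*.7071*14+b*.7071*6,51-a*.7071*14+b*.7071*6,z) for a in(-1,1) for b in(-1,1) for z in(29,68)]
def hc(n,p):
    h=cv2.convexHull(proj(n,W(p,box,22.5)).astype(np.float32));m=cv2.moments(h);return np.array([m["m10"],m["m01"]])/m["m00"]
def f(p): return np.concatenate([hc(n,[*p[:2],-.097])-q for n,q in u])
s=least_squares(f,t["tray"][:2],diff_step=1e-3);print("tray from tab",s.x.round(1),f(s.x).round(2))
# rim edge profiles along tray axes in the top image
p=[*s.x,-.097]
I=im["top"].max(2).astype(np.float32)
for nm,pts in(("+x",[[(d,y,31) for d in range(60,96,2)] for y in(-45,45)]),("-x",[[(-d,y,31) for d in range(60,96,2)] for y in(-45,0)]),
  ("+y",[[(x,d,31) for d in range(46,82,2)] for x in(-30,50)]),("-y",[[(x,-d,31) for d in range(46,82,2)] for x in(-50,50)])):
    for l in pts:
        q=proj("top",W(p,l,22.5)).astype(np.float32);v=cv2.remap(I,q[:,:1],q[:,1:],cv2.INTER_LINEAR).ravel()
        print(nm,l[0][:1] if 'y' in nm else l[0][1],v.astype(int).tolist())
E
python3 tray.py
```

```text
top [183.23 226.12] [ 3  4 13 10 74] axis [-0.82  0.57] [206. 680.]
scene [348.11 160.45] [ 4  5  7 16 67] axis [-0.13  0.99] [  83. 1024.]
tab centre [518.7 321.2  69.8] [-0.24 -0.17 -0.31  0.05]
tray from tab [579.7 263.5] [-0.2  -0.32 -0.37 -0.17]
+x -45 [119, 118, 117, 116, 116, 115, 117, 120, 120, 107, 103, 114, 131, 131, 131, 131, 131, 132]
+x 45 [125, 124, 123, 122, 124, 126, 129, 132, 130, 125, 121, 130, 131, 130, 130, 131, 130, 129]
-x -45 [117, 116, 114, 114, 116, 121, 126, 130, 129, 106, 78, 92, 118, 129, 129, 129, 130, 129]
-x 0 [110, 108, 107, 103, 99, 109, 121, 129, 126, 106, 71, 49, 77, 116, 128, 129, 130, 130]
+y (-30,) [117, 117, 116, 116, 120, 124, 128, 125, 114, 105, 117, 126, 128, 128, 129, 129, 128, 127]
+y (50,) [115, 112, 110, 109, 110, 116, 124, 131, 125, 87, 110, 124, 129, 129, 130, 129, 129, 130]
-y (-50,) [113, 108, 104, 100, 100, 108, 118, 127, 122, 89, 72, 88, 128, 129, 129, 130, 131, 131]
-y (50,) [116, 115, 115, 115, 117, 123, 126, 126, 115, 84, 82, 111, 131, 131, 131, 131, 131, 130]
```

Tray pose is now consistent: (579.5, 263.2), yaw -0.097, with the rim edges symmetric in the image. Next, grasp the red thermometer.

Run:
```python
from h import *
q=down(.207)
def best(p,yaw): 
    return [(y,None if (j:=bot.solve_ik(p,down(y))) is None else np.round(j,2)) for y in(yaw,yaw+np.pi)]
print(best([429,-322,270],.207)); print(best([638.5,59.2,320],.207));print(best([638.5,59.2,320],.207+np.pi/2))
y=np.arctan2(1,1)-.097  # closing along tray (1,1): tool y
print("tab",best([518.7,320.5,150],y+np.pi/2),"spout",best([505-62,-36+60,150],y+np.pi/2))
bot.move_ptp([429,-322.3,270],q); bot.line_to([429,-322.3,160]); bot.line_to([429,-322.3,100],60)
bot.move_gripper(10,30); s=bot.read_state();print(s["width"],s["tcp_pos"],s["contact_force"],s["t"])
bot.line_to([429,-322.3,150],60); s=bot.read_state();print(s["width"],s["contact_force"])
bot.line_to([429,-322.3,330],200)
s=bot.read_state();print(s["width"],s["tcp_pos"],s["contact_force"],s["t"])
a=bot.camera("top");b=bot.camera("scene");save(a,"top1.png");save(b,"scene1.png")
o=[]
for n,I in(("top",a),("scene",b)):
    u=proj(n,s["tcp_pos"])[0].astype(int);x,y=np.clip(u[0]-50,0,460),np.clip(u[1]-75,0,270)
    print(n,u,x,y);o.append(cv2.resize(I[y:y+150,x:x+100],None,fx=4,fy=4,interpolation=cv2.INTER_CUBIC))
save(np.hstack(o),"lift.png")
```

```text
[(0.207, array([-0.28,  0.1 , -0.22,  0.  , -1.24,  2.06])), (3.348592653589793, array([-0.28,  0.1 , -0.22,  0.  , -1.24, -1.09]))]
[(0.207, array([ 0.4 ,  0.26,  0.08,  0.  , -1.39,  1.38])), (3.348592653589793, array([ 0.4 ,  0.26,  0.08, -0.  , -1.39, -1.76]))]
[(1.7777963267948966, array([ 0.4 ,  0.26,  0.08,  0.  , -1.39,  2.95])), (4.9193889803846895, array([ 0.4 ,  0.26,  0.08,  0.  , -1.39, -0.19]))]
tab [(np.float64(2.259194490192345), array([ 0.87,  0.31, -0.24,  0.  , -1.02,  2.96])), (np.float64(5.4007871437821375), array([ 0.87,  0.31, -0.24,  0.  , -1.02, -0.19]))] spout [(np.float64(2.259194490192345), array([ 0.5 ,  0.04, -0.59,  0.  , -0.94, -2.95])), (np.float64(5.4007871437821375), array([ 0.5 ,  0.04, -0.59,  0.  , -0.94,  0.19]))]
17.472159536335443 [ 429.02159415 -322.34249695   99.99162039] [ 0.14231422 -0.18185139 -0.11185534] 6.5667
17.83193444206207 [-0.08409469 -0.87033488 -1.34185424]
17.22652841696104 [ 428.48977648 -321.94325259  328.55735212] [ 0.00454862  0.18352937 -1.61530362] 8.6
top [480 261] 430 186
scene [ 77 175] 27 100
```

View pics/lift.png

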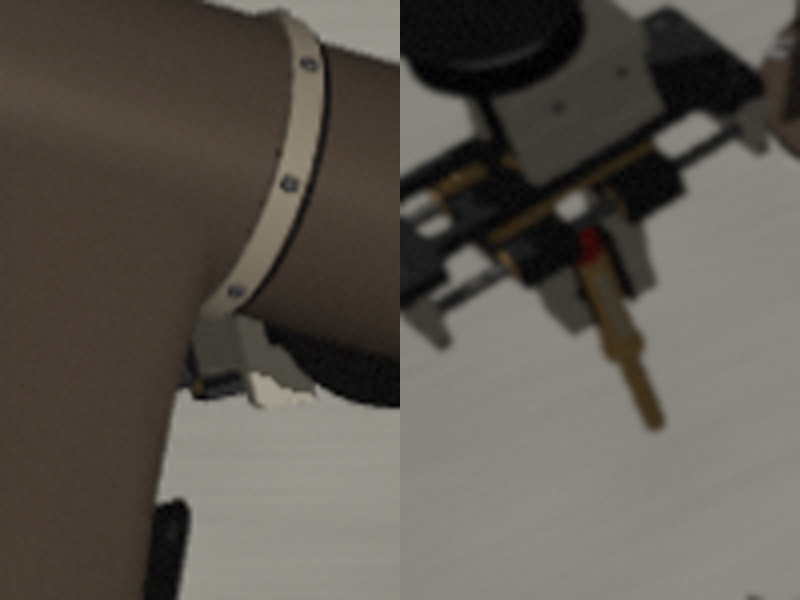

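Scene view: the red-capped thermometer is held, stem tip near (90.7,207) and collar near (83.2,186). Compare that with the prediction, then move over the pocket.

Run:
```python
from h import *
s=bot.read_state();p=s["tcp_pos"];tz=R.from_quat(s["eef_rot"]).apply([0,0,1])
P=[p-tz*(19-d) for d in(115,50,15,-11-0)]  # along tool z: tip is 115-19=96 below tcp
P=[p+tz*96,p+tz*31]
print("pred tip,collar",proj("scene",P).round(1),tz.round(3))
m=np.load("poses.npz")["man"];mp=W(m,(0,50,120))[0];print(mp)
bot.move_ptp([mp[0],mp[1],330],down(.207+np.pi*0)); 
bot.line_to([mp[0],mp[1],120+96+8],120)
bot.pause(.3);s=bot.read_state();p=s["tcp_pos"];print(p,s["contact_force"],s["t"]);tz=R.from_quat(s["eef_rot"]).apply([0,0,1])
a=bot.camera("scene");b=bot.camera("top");save(a,"scene2.png");save(b,"top2.png")
print(proj("scene",[p+tz*96,p+tz*31,mp]).round(1));print(proj("top",[p+tz*96,mp]).round(1))
A=cv2.resize(a[160:240,260:340],None,fx=7,fy=7,interpolation=cv2.INTER_CUBIC)
B=cv2.resize(b[135:215,250:284+0],None,fx=7,fy=7,interpolation=cv2.INTER_CUBIC)
save(np.hstack([A,B]),"hover.png")
```

```text
pred tip,collar [[ 90.8 206.6]
 [ 82.3 186. ]] [-0.002  0.001 -1.   ]
[638.51157016  59.18967428 120.        ]
[638.64953476  59.27036103 224.46308851] [ 0.04454908  0.23013195 -0.64150498] 11.6333
[[296.1 220. ]
 [296.9 201.9]
 [295.9 222.3]]
[[288.6 174.7]
 [288.6 175.4]]
```

View pics/hover.png

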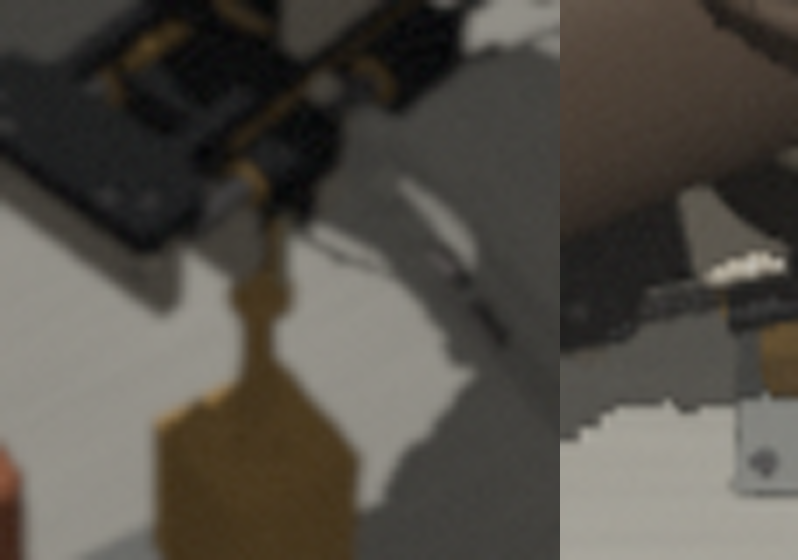

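The stem stands over the block at x≈297 in the scene view, as predicted. Insert in steps, watching the force.

Run:
```python
from h import *
mp=W(np.load("poses.npz")["man"],(0,50,120))[0]
f0=bot.read_state()["contact_force"]
for tip in(4,-2,-6,-12,-25,-45,-58,-60,-62,-63):
    bot.line_to([mp[0],mp[1],120+96+tip],50);s=bot.read_state();f=s["contact_force"]-f0
    print(tip,s["tcp_pos"].round(1),f.round(1),s["moment"].round(2),round(s["t"],2))
    if np.linalg.norm(f)>12: break
```

```text
4 [638.3  59.2 219.5] [ 1.6  0.9 -1.3] [-0.06 -0.06  0.  ] 11.98
-2 [638.2  59.1 213.4] [ 0.7 -0.1  0.7] [-0.02 -0.05 -0.02] 12.25
-6 [638.4  59.2 209.6] [0.6 1.1 0.6] [-0.02 -0.01  0.04] 12.5
-12 [638.3  59.2 203.5] [0.7 0.9 0.4] [ 0.11 -0.08 -0.04] 12.77
-25 [638.3  59.3 190.5] [0.6 0.8 0.6] [ 0.12 -0.16 -0.03] 13.18
-45 [638.4  59.2 170.7] [0.8 1.1 0.2] [ 0.24 -0.16  0.  ] 13.72
-58 [638.4  59.2 157.5] [0.8 1.1 0.1] [ 0.35 -0.17  0.03] 14.13
-60 [638.5  59.2 156. ] [ 1.   0.2 -0.6] [ 0.27 -0.2  -0.02] 14.38
-62 [638.6  59.1 154.1] [0.2 0.9 0.6] [ 0.03 -0.26  0.02] 14.63
-63 [638.7  59.1 154. ] [-2.6  1.1  6.8] [0.2  0.72 0.01] 14.88
```

Seated: an upward reaction of about 7 N at tip -62 mm. Release, retreat, verify, then go to the tab.

Run:
```python
from h import *
mp=W(np.load("poses.npz")["man"],(0,50,120))[0]
bot.move_gripper(60); bot.pause(.3)
bot.line_to([mp[0],mp[1],290],200)
tab=W([579.6,263.3,-.097],(-66,51,0))[0]; q=down(5.4008)
bot.move_ptp([tab[0],tab[1],200],q)
a=bot.camera("scene");b=bot.camera("top");save(a,"scene3.png");save(b,"top3.png")
print(bot.read_state()["t"],proj("scene",[[*mp[:2],204],mp]).round(1))
A=cv2.resize(a[165:265,250:350],None,fx=4,fy=4,interpolation=cv2.INTER_CUBIC)
B=cv2.resize(b[140:240,250:350],None,fx=4,fy=4,interpolation=cv2.INTER_CUBIC)
save(np.hstack([A,B]),"seated.png")
```

```text
18.4 [[296.9 198.8]
 [295.9 222.3]]
```

View pics/seated.png

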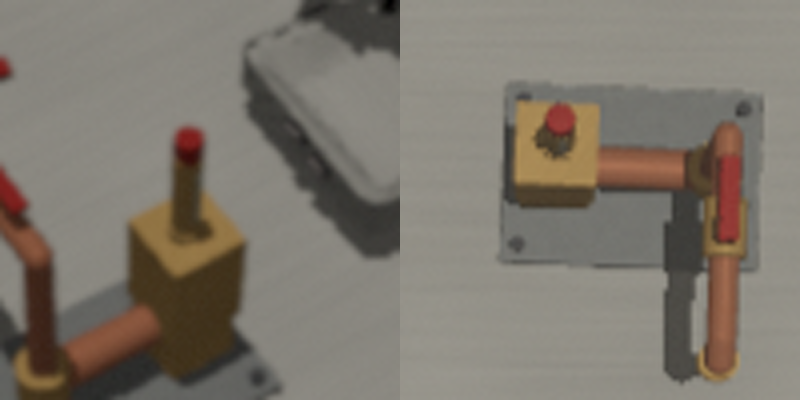

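The thermometer is upright and home in the pocket: its cap top is at scene (297,198), predicted (296.9,198.8). Now grip the tab and peel about the far corner.

```bash
cat >> h.py <<'E'
TR=[579.6,263.3,-.097]; TAB=W(TR,(-66,51,0))[0]; FC=W(TR,(80,-65,29),22.5)[0]; Q0=down(5.4008)
d=W([0,0,TR[2]],(-1,1,0))[0]/2**.5; AX=np.cross(d,[0,0,1])  # rotates d -> +z
def peel(th,tcp0,dz=0):
    r=R.from_rotvec(AX*th);return FC+r.apply(tcp0-FC)+[0,0,dz],(r*R.from_quat(Q0)).as_quat()
E
python3 - <<'E'
from h import *
bot.move_gripper(40)
g=np.array([TAB[0],TAB[1],61.]);bot.line_to(g+[0,0,50],150);bot.line_to(g,60)
s=bot.read_state();print(s["tcp_pos"],s["contact_force"])
bot.move_gripper(5,60);s=bot.read_state();print("grip",s["width"],s["tcp_pos"],s["contact_force"],s["t"])
f0=s["contact_force"]
for th in(.02,.04,.06,.08,.1,.115):
    p,q=peel(th,g);bot.line_to(p,25,q);s=bot.read_state()
    print(th,(s["tcp_pos"]-p).round(1),(s["contact_force"]-f0).round(1),s["moment"].round(2),round(s["width"],1),round(s["t"],2))
bot.pause(.3)
a=bot.camera("scene");b=bot.camera("top");save(a,"scene4.png");save(b,"top4.png")
A=cv2.resize(a[125:225,295:395],None,fx=4,fy=4,interpolation=cv2.INTER_CUBIC)
B=cv2.resize(b[155:255,160:260],None,fx=4,fy=4,interpolation=cv2.INTER_CUBIC)
save(np.hstack([A,B]),"peel.png")
E
```

```text
[519.08866111 320.636309    61.28881415] [ 0.72482687  0.38117042 -0.75557584]
grip 11.36733213247683 [519.21107377 320.70683534  61.2264459 ] [1.89583741 0.05515836 0.13684276] 21.3
0.02 [ 0.1  0.  -0.2] [-1.2  2.  -2.9] [ 0.62 -0.47  0.41] 11.6 21.6
0.04 [-0.1 -0.1 -0.2] [ 0.3  1.7 -6.9] [ 0.6  -0.55  0.46] 11.5 21.9
0.06 [-0.4  0.6  0.1] [-4.3  4.5 -3.9] [1.94 0.84 0.26] 11.8 22.2
0.08 [-0.4  0.8  0.1] [-4.   6.7 -3.7] [2.53 1.04 0.23] 11.6 22.5
0.1 [-0.4  0.7  0. ] [-4.   7.  -3.1] [2.61 1.05 0.2 ] 11.5 22.8
0.115 [-0.4  0.5 -0.1] [-5.7  7.2 -3.8] [2.58 0.99 0.24] 11.7 23.06
```

View pics/peel.png

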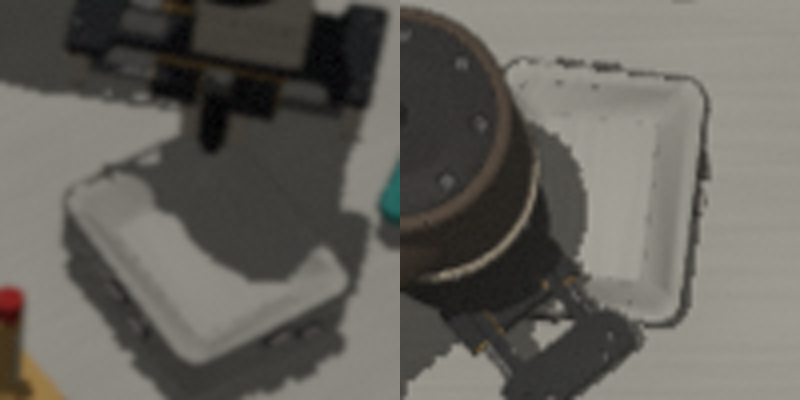

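The tab is held, the corner is up and the far corner is still down. Far corner in the top view is at (237,176), unchanged. In the scene view the left and right corners rose 2–3 px (tilt about 0.11) and the bottom corner didn't move. I'll peel a bit more so the last cheeks release, then lift clear.

Run:
```python
from h import *
g=np.array([TAB[0],TAB[1],61.])
def go(th,dz,v,off=1.5):
    p,q=peel(th,g,dz);p=p+d*off;bot.line_to(p,v,q);s=bot.read_state()
    print(th,dz,(s["tcp_pos"]-p).round(1),s["contact_force"].round(1),s["moment"].round(2),round(s["width"],1),round(s["t"],2));return s
for th in(.125,.14,.155,.17,.185,.195): go(th,0,25)
bot.pause(.2)
for dz in(4,8,14,22,40): go(.195,dz,35)
bot.pause(.3);go(.195,40.5,30)
a=bot.camera("scene");b=bot.camera("top");save(a,"scene5.png");save(b,"top5.png")
A=cv2.resize(a[110:230,295:395],None,fx=4,fy=4,interpolation=cv2.INTER_CUBIC)
B=cv2.resize(b[150:270,150:250],None,fx=4,fy=4,interpolation=cv2.INTER_CUBIC)
save(np.hstack([A,B]),"free.png")
```

```text
0.125 0 [ 0.1 -0.8  0.1] [-0.9  0.7 -1.4] [-0.28 -0.29  0.02] 11.8 23.71
0.14 0 [ 0.2 -0.6  0.1] [-0.4 -0.1 -0.9] [-0.34 -0.33  0.03] 11.8 23.97
0.155 0 [ 0.3 -0.2  0.1] [ 0.8  0.2 -1.6] [-0.34 -0.33  0.02] 11.5 24.23
0.17 0 [ 0.2 -0.1  0.1] [ 0.2 -0.3 -0.9] [-0.39 -0.35  0.  ] 11.7 24.48
0.185 0 [ 0.3 -0.1  0.2] [-1.   0.5 -1.9] [-0.46 -0.39 -0.05] 11.5 24.74
0.195 0 [ 0.2 -0.1  0.1] [ 0.3  0.9 -0.8] [-0.45 -0.45  0.04] 11.4 24.99
0.195 4 [0.1 0.2 0.4] [ 0.1 -0.3 -1.8] [-0.43 -0.4   0.03] 12.1 25.46
0.195 8 [0.2 0.1 0.4] [ 0.5  0.6 -1.1] [-0.46 -0.43  0.02] 12.1 25.73
0.195 14 [0.2 0.1 0.4] [-0.5  0.  -1.9] [-0.45 -0.38  0.01] 11.9 26.05
0.195 22 [0.2 0.2 0.4] [-0.3  0.4 -0.7] [-0.52 -0.39 -0.05] 11.4 26.43
0.195 40 [-0.1 -0.   0. ] [ 0.4 -0.1 -1.1] [-0.49 -0.41  0.01] 11.4 27.09
0.195 40.5 [ 0.  0. -0.] [-0.1 -0.5 -1.5] [-0.51 -0.37  0.03] 11.6 27.64
```

View pics/free.png

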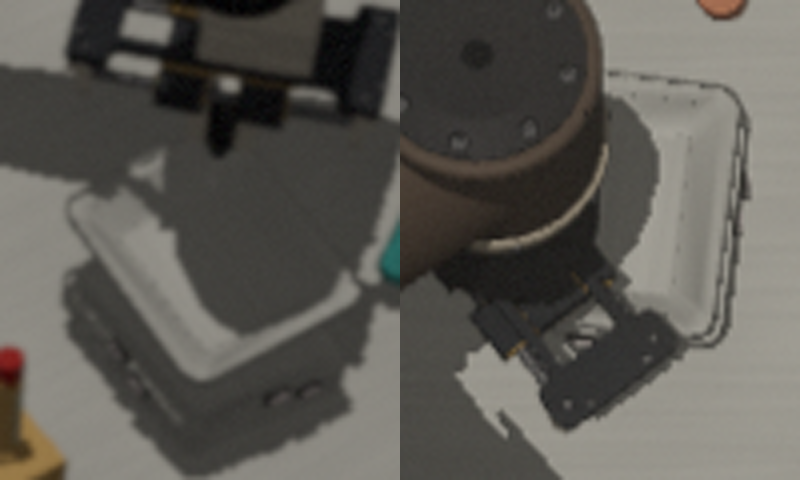

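The tray is free: the load is only about 1.2 N, and the stack below looks unmoved. Level it and carry it round via the -x side to the spout.

Run:
```python
from h import *
sp=W(np.load("poses.npz")["man"],(-130,-50,135))[0]; off=W([0,0,TR[2]],(-66,51,0))[0]
s=bot.read_state();p=s["tcp_pos"];print(p)
bot.line_to([*p[:2],145],40,Q0)
e=sp+off;print(e)
bot.line_to([e[0]-4,p[1]-10,130],120)
bot.line_to([e[0]-4,e[1]+60,120],120)
bot.line_to([e[0],e[1],106],50);bot.pause(.6)
s=bot.read_state();print(s["tcp_pos"],s["contact_force"],s["moment"],s["width"],s["t"],np.abs(s["qvel"]).max())
a=bot.camera("scene");b=bot.camera("top");save(a,"scene6.png");save(b,"top6.png")
tr=[sp[0],sp[1],TR[2]];rim=W(tr,[(80,65,33.5),(80,-65,33.5),(-80,-65,33.5),(-80,65,33.5)],67.5)
o=[]
for n,I,(x,y) in(("scene",a,(190,150)),("top",b,(240,150))):
    I=cv2.resize(I,None,fx=3,fy=3,interpolation=cv2.INTER_CUBIC);cv2.polylines(I,[((proj(n,rim)+.5)*3).astype(np.int32)],True,(0,255,0),1)
    o.append(I[y*3:y*3+420,x*3:x*3+390])
save(np.hstack(o),"final.png")
# change of the rest of the top picture against the start, bystanders
a0=cv2.cvtColor(cv2.imread("pics/scene0.png"),cv2.COLOR_BGR2RGB);b0=cv2.cvtColor(cv2.imread("pics/top0.png"),cv2.COLOR_BGR2RGB)
for nm,i0,i1,(x,y,w,h) in(("stack top",b0,b,(175,160,66,80)),("stack scene",a0,a,(305,150,80,70)),("blue",a0,a,(118,244,20,50)),("grommet",b0,b,(398,135,36,36)),("cap",b0,b,(220,138,22,22)),("handle",a0,a,(215,175,40,20))):
    g=[cv2.cvtColor(i[y:y+h,x:x+w],cv2.COLOR_RGB2GRAY).astype(np.float32) for i in(i0,i1)]
    print(nm,"shift px",np.round(cv2.phaseCorrelate(*g),2))
```

```text
[521.29453008 317.47095072 137.22584097]
[444.32207767  20.97924613 135.        ]
[444.3298189   20.98606281 106.00817953] [ 0.72890058  0.63526002 -1.1672544 ] [0.08124474 0.04233605 0.03614096] 11.856471289382466 32.95 0.0024655574741559673Traceback (most recent call last):
  File "<stdin>", line 21, in <module>
    return _wrapfunc(a, 'round', decimals=decimals, out=out)
    return _wrapit(obj, method, *args, **kwds)
    conv = _array_converter(obj)
ValueError: setting an array element with a sequence. The requested array has an inhomogeneous shape after 1 dimensions. The detected shape was (2,) + inhomogeneous part.
```

View pics/final.png

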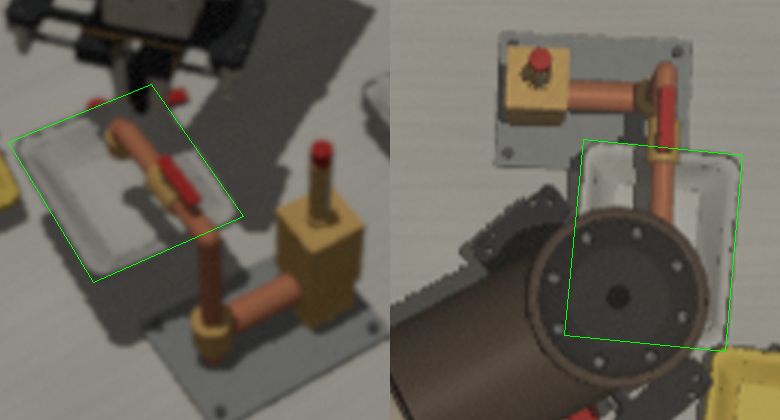

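The tray rim matches the predicted level outline in both views, with the nozzle above its middle, and the thermometer is still home. I'll check that the bystanders haven't moved, then hand in.

Run:
```python
from h import *
L=lambda n:cv2.imread(f"pics/{n}.png",0).astype(np.float32)
a0,b0,a,b=L("scene0"),L("top0"),L("scene6"),L("top6")
for nm,i0,i1,(x,y,w,h) in(("stack top",b0,b,(175,160,66,58)),("blue",a0,a,(118,244,20,50)),("blue top",b0,b,(420,215,32,22)),("grommet",b0,b,(398,135,36,36)),("cap",b0,b,(220,138,22,22)),("handle scene",a0,a,(215,178,40,16))):
    s,r=cv2.phaseCorrelate(i0[y:y+h,x:x+w],i1[y:y+h,x:x+w]);print(nm,np.round(s,2),round(r,2))
s=bot.read_state();print(s["width"],s["contact_force"],s["t"])
bot.close_job()
```

```text
stack top [0.4  0.18] 0.84
blue [-0.04 -0.04] 0.91
blue top [-0.03  0.06] 0.99
grommet [ 0.06 -0.03] 0.98
cap [-0.03 -0.01] 1.01
handle scene [-18.2   -0.65] 0.16
11.71729901229253 [-0.40677871 -0.58049203 -1.62793024] 33.05
the job is handed in; nothing more can be done
```

I moved the red-capped thermometer into the manifold pocket, peeled the top tray off the stack by its tab, and handed in at 33 s with the tray held under the spout. The hand-in gives no verdict, so what follows is from my own checks.

- **Thermometer:** the collar seated with about 7 N of upward reaction at the commanded depth of 62 mm. After release it stood upright, with its cap within about 1 px of the fully-home position.
- **Peel:** I tilted the tab corner up to about 0.115 rad around the far corner, which did not move in the pictures. I then tilted to 0.195 rad and lifted straight up. The load was then only about 1.2 N, so the next tray did not come along.
- **Tray at the end:** it is still, and the fingers hold it at 11.7 mm opening. Its rim matched the predicted level outline in both cameras. From the arm's pose and the fitted tray and spout positions, its middle is under the spout with the floor about 60 mm below it.
- **Rest of the scene:** the blue thermometer, grommet block and pipe cap shifted less than 0.1 px. The stack shifted about 0.4 px (roughly 1 mm), but part of that is the top tray now being gone.

**Check that failed:** the image comparison for the valve handle gave no usable result (-18 px at a correlation of only 0.16), because the held tray and gripper now cover it in the scene view. In the last picture its red ends still show behind the tray, and the lowest parts of the arm passed well above it. I did not measure its position.

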